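# Check the lids of the specimen jars and slide out the loose ones

## Robot

A 7-joint arm with a two-finger parallel gripper is mounted at the origin on the work surface. World frame = base frame: x ahead of the robot, y to its left, z up, the work surface at z = 0. Lengths are in m, angles in degrees, forces in N, time in s.
With the tool pointing down it reaches from about 0.4 to 0.875 m from the base axis. Payload 6.5 kg.
Tool frame: the origin (TCP) lies at the very end of the fingers, on their centre line; the grasp point (between the pads) lies 19 mm behind it; z points along the fingers, y is the direction in which the jaws open and shut (so a half turn about z gives the same grasp; the last joint's range is limited). The gripper opens to 85 mm and grips with 20 to 120 N. Pads are 22 mm wide; open, the fingers measure 114 mm over their backs; the gripper's body (76 mm by 85 mm) begins 54 mm behind the grasp point. The pads swing forward as they close: fully open they stand 13 mm farther back than shut.
Start: joints at [-78.908, 30.733, -0.252, 88.115, 0.149, 61.152, -4.079], TCP at [0.167, 0.628, 0.231] pointing down, gripper open.
Joint ranges: [-154.64, 154.64], [-21.42, 123.67], [-72.66, 72.17], [13.99, 137.28], [-74.86, 254.86], [10.95, 109.41], [-158.01, 158.01]. Speed limits (degrees/s): [136.94, 136.94, 180, 180, 180, 180, 180].

## Interface

Orientations are given as a 3x3 rotation matrix whose columns are the frame's x, y, z axes.
In Python, from cell import monitor, optics, workorder gives the robot as it stands. The module is installed in compiled form; this text tells all that it offers.
- The arm moves only by the shell command python3 -m jog 'ROWS' [OPENING] [FORCE]. ROWS is JSON, a list of rows, each a list of 2 entries, a list of its own where there are three numbers: the shift along the tool's x, y, z in m, then the turn about the tool's z in rad. In form: [[[dx, dy, dz], turn], ...]. A call has 1 to 12 rows; each row shifts and turns the commanded pose from where the row before left it, along the tool's axes as they then stand; what a row does not reach is not made up. A row lasts 1/8 s, in which the tool goes at most 62.5 mm and 10.7 degrees, less where a joint would pass 70% of its speed; a pose out of reach is approached as far as the arm can. A call with a gripper value outside its range is refused whole. OPENING is the closure, from 0 (fully open) to 1 (shut), set as the call begins (- or left out, the last holds). The fingers move at their own pace and stop on an object; FORCE is the grip in N (left out, the last holds). Time passes only in rows, so rows that do not move let the fingers close. It gives the time, the measured TCP pose, the force and the opening at its end, in the units of the state.
- monitor.get_obs(): the state, without advancing time (a new reading comes with each control period).
- optics.get_image(name): name is "scene" or "side" or "wrist"; returns the picture (400x640x3 uint8, red, green, blue); there is no depth.
- optics.get_calibration(name): a dict with "fov_y" (degrees; the focal length in pixels is half the picture's height over the tangent of half this angle, whatever the lens; pixels are square), "cx", "cy" (the principal point, pixels), "cam_to_world" (4x4, takes a point from camera to world coordinates); the wrist camera has in their place "mount" (4x4, takes a point from camera to tool coordinates, whose origin is the TCP and whose axes are the flange's). Camera axes: x right, y down, z forward; pixel columns grow to the right and rows downward; lengths in m; the calibration is good to about 2 mm. A picture is of the moment at which its call begins: read the wrist's pose just before it. get_calibration takes no time and is no camera call.
- workorder.close_job(): hands the job in, once; it reports no verdict.
The state is a dict: "t": time; "joint_positions": joint angles; "dq": joint speeds; "tau": joint torques, N m; "ee_pos": TCP position; "eef_rot": TCP orientation; "contact_force": force on the tool from outside, world axes, zero at the start; "ft_torque": the same for the moment, N m; "opening": finger opening in m.
Only numpy, scipy, OpenCV 4.12 (cv2) and the standard library are available. Lean on these libraries where they do the work, as an engineer would, in place of code of your own. Each camera call takes 0.05 s, during which the arm holds its last target. There are 200 camera calls.

## Task

Before the courier comes, gently twist the lid of every square specimen jar in the divider rack clockwise, as if to tighten it: a tight lid hardly gives, a loose one keeps turning. Slide each jar with a loose lid out of its bay and onto the grey rubber rework mat, upright and without lifting it off the counter; leave the jars with tight lids standing in their bays and everything else where it is.

Things in the scene. Friction and masses are not known exactly. Their poses are not given: they have to be found in the camera images.
- rack: fixed steel rack of five bays in a row, open in front (to the robot), above and, over a low rail, behind; no floor: jars stand on the counter. Origin: on the counter, middle of the row; x axis to the rear of the bays, y along the row. Bay centres y = -152, -76, 0, 76, 152 mm, 71 mm wide inside; fins 5 mm thick, 45 mm high, from x = -41 to 73 mm; rear rail 14 mm high at x = 73 to 79 mm
- mat: the rework mat: grey rubber, 130 mm (its x) by 250 mm (its y), 1 mm thick and let flush, so that jars slide onto it without a step. Fixed, lying in front of the rack; its place along the row varies. Origin: its centre, at counter height
- jar_a_mid (a point): one of four outwardly alike jars, in any order in the rack's bays; any of them may have a loose lid. Square white plastic body 66 x 66 mm, 56 mm high, flat-sided; round ribbed screw lid, 58 mm across, from 62 to 84 mm above the counter; 0.2 to 0.4 kg; friction with the counter about 0.6. This point: on the jar's axis, 42 mm above its underside; x and y square to its sides, z up
- lid_a (a joint): turn of jar a's lid on the jar (rad), 0 at the start, growing clockwise seen from above. A tight lid gives 0.07 rad (0.12 N m), at most 0.11 if forced; a loose one turns easily (0.03 N m), for up to 2.5 rad. It stays where left. Twisting by 0.2 to 0.5 rad with 0.2 to 0.6 N m is a proper, gentle test. An off-centre sticker on its top shows the turning
- jar_b_mid (a point): jar b, like jar a; the same point on it
- lid_b (a joint): the same for jar b
- jar_c_mid (a point): jar c, like jar a; the same point on it
- lid_c (a joint): the same for jar c
- jar_d_mid (a point): jar d, like jar a; the same point on it
- lid_d (a joint): the same for jar d
- pill_vial: a round amber pill vial with a white cap, 52 mm across, 69 mm tall, standing in one of the rack's five bays; a bystander. Origin: centre of its underside
- tape: a grey roll of bandage tape lying flat, 76 mm across, 24 mm tall; a bystander. Origin: centre of its underside
- marker: a marker pen lying on the counter, 140 mm long, 15 mm thick; a bystander. Origin: middle of its underside; its x axis runs along it
- haemostat: steel haemostat forceps lying flat, 140 mm long, 9 mm thick; a bystander. Origin: under its pivot; x axis along it
- kidney_dish: a steel kidney dish, 230 x 107 x 38 mm; a bystander. Origin: about the middle of its underside; x axis along it
- dropper: an amber dropper bottle, 42 mm across, 110 mm tall; a bystander. Origin: centre of its underside
- spray: a white trigger spray bottle, 76 mm across, 215 mm tall; a bystander. Origin: centre of its underside
Mind the look-alikes: they are no part of the job. What is shaped like the part that bears jar_d_mid but pink or purple is not meant.

How it is judged:
By the outcome, as a careful person would: the job done as asked, in the order asked, and still so for the second after the job is handed in, with the robot touching nothing.
It also fails if it takes over 72 s, if anything falls off the work surface, if the arm or the gripper's body presses on something with over 40 N, if the wrist force passes 120 N, or if a joint passes its speed limit or range.

## Working session

There is one attempt and no reset: what is moved stays moved. The work goes in short steps, Python scripts to look and compute and a shell command to move; the robot and the scene stay as the last step left them, time stands still between calls to the robot, and variables do not carry over. Pictures are saved under pics/ and viewed, about 8 in all and at most 12, crops included, and the job is handed in when it is done.

```bash
mkdir -p pics; python3 - <<'E'
from cell import monitor, optics
import cv2, numpy as np
o=monitor.get_obs(); print(o)
for n in ("scene","side"):
    im=optics.get_image(n); cv2.imwrite(f"pics/{n}0.png",im[:,:,::-1]); print(n,optics.get_calibration(n))
print(optics.get_calibration("wrist"))
E
```

```text
{'t': 0.0, 'joint_positions': array([-78.90922183,  30.77774079,  -0.25407825,  88.17022302,
         0.14845579,  61.15034094,  -4.08052946]), 'dq': array([-0.08277539,  0.00776613,  0.07742129,  0.08664714,  0.00374062,
        0.07102029, -0.01528319]), 'tau': array([-7.88192756e-05, -5.83413935e+01,  1.04864404e+00, -2.59107345e+01,
        1.23502244e-02,  9.49359412e-03, -1.39144214e-05]), 'ee_pos': array([0.1668161 , 0.62758901, 0.23041359]), 'eef_rot': array([[-9.66460599e-01,  2.56814730e-01, -3.22253076e-04],
       [ 2.56814905e-01,  9.66459148e-01, -1.67935570e-03],
       [-1.19838848e-04, -1.70579051e-03, -9.99998538e-01]]), 'contact_force': array([-0.33466478, -0.4979723 , -0.10235691]), 'ft_torque': array([ 0.03518365, -0.04992897,  0.0055198 ]), 'opening': 0.0852646638433798}
scene {'fov_y': 52.77837549237632, 'cx': 314.6538106658213, 'cy': 202.51399826241243, 'cam_to_world': array([[-7.72563474e-01,  3.66162901e-01, -5.18719972e-01,
         1.09243695e+00],
       [ 6.34937498e-01,  4.45234995e-01, -6.31363741e-01,
         6.19110174e-01],
       [-2.29694830e-04,
[... 228 characters left out ...]
1495, 'cam_to_world': array([[ 0.83140342, -0.35881848,  0.42428488, -0.06771903],
       [-0.5552925 , -0.56462141,  0.61061682, -0.93518448],
       [ 0.02045973, -0.74327112, -0.66867738,  1.01097306],
       [ 0.        ,  0.        ,  0.        ,  1.        ]])}
{'fov_y': 62.396957283054334, 'cx': 316.66129398821505, 'cy': 208.16610766212335, 'mount': array([[-4.04193490e-04, -9.64091222e-01, -2.65570994e-01,
         6.69545796e-02],
       [ 9.99999773e-01, -5.32812823e-04,  4.12269295e-04,
        -1.60149286e-04],
       [-5.38964839e-04, -2.65570767e-01,  9.64091218e-01,
        -1.42227143e-01],
       [ 0.00000000e+00,  0.00000000e+00,  0.00000000e+00,
         1.00000000e+00]])}
```

View both.

View pics/scene0.png

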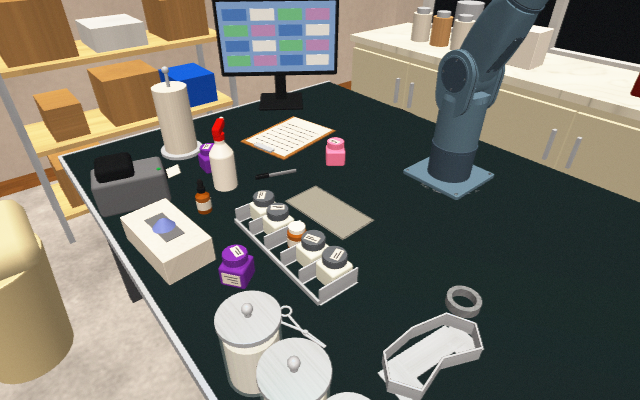

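View pics/side0.png

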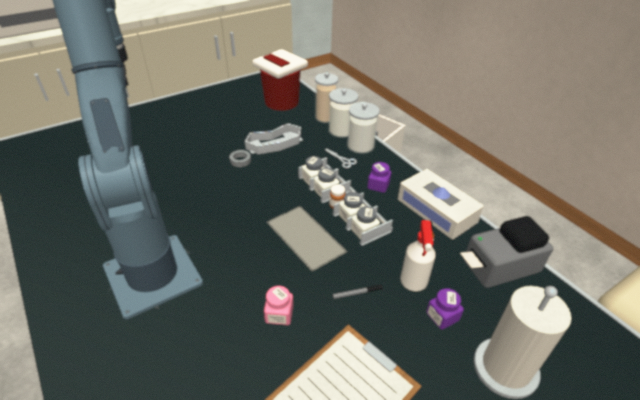

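```bash
cat > h.py <<'E'
import numpy as np, cv2
from cell import monitor, optics
def K(c,h=400):
    f=h/2/np.tan(np.radians(c["fov_y"])/2); return f,c["cx"],c["cy"]
def T(n,o=None):
    c=optics.get_calibration(n)
    if n!="wrist": return c,c["cam_to_world"]
    o=o or monitor.get_obs(); M=np.eye(4); M[:3,:3]=o["eef_rot"]; M[:3,3]=o["ee_pos"]
    return c,M@c["mount"]
def hit(n,px,z,o=None):
    c,M=T(n,o); f,cx,cy=K(c)
    d=M[:3,:3]@np.array([(px[0]-cx)/f,(px[1]-cy)/f,1]); p=M[:3,3]
    return (p+d*(z-p[2])/d[2])
def proj(n,P,o=None):
    c,M=T(n,o); f,cx,cy=K(c); q=np.linalg.inv(M)@np.append(P,1)
    return q[:2]/q[2]*f+[cx,cy]
def totool(P):
    o=monitor.get_obs(); return o["eef_rot"].T@(np.array(P)-o["ee_pos"])
E
python3 - <<'E'
from h import *
for p in [(264,196),(278,210),(314,238),(336,255)]: print("lid",hit("scene",p,.084)[:2].round(3))
for p in [(314,163),(327,176),(352,203),(369,214)]: print("lid side",hit("side",p,.084)[:2].round(3))
for p in [(316,187),(373,217),(345,237),(287,206)]: print("mat",hit("scene",p,0)[:2].round(3))
for p in [(300,207),(345,248),(317,269),(267,226)]: print("mat side",hit("side",p,0)[:2].round(3))
for p in [(235,207),(321,300),(357,273)]: print("rack fin top",hit("scene",p,.045)[:2].round(3))
for p in [(222,188),(203,212),(462,310),(260,178),(295,172)]: print("other",hit("scene",p,0)[:2].round(3))
E
```

```text
lid [ 0.614 -0.184]
lid [ 0.622 -0.106]
lid [0.621 0.043]
lid [0.62  0.121]
lid side [0.615 0.104]
lid side [0.612 0.021]
lid side [ 0.602 -0.132]
lid side [ 0.616 -0.2  ]
mat [ 0.391 -0.227]
mat [0.365 0.002]
mat [0.49  0.017]
mat [ 0.527 -0.202]
mat side [0.504 0.018]
mat side [ 0.522 -0.214]
mat side [ 0.405 -0.237]
mat side [ 0.368 -0.003]
rack fin top [ 0.679 -0.24 ]
rack fin top [0.71  0.175]
rack fin top [0.594 0.167]
other [ 0.63  -0.416]
other [ 0.738 -0.336]
other [0.46  0.367]
other [ 0.501 -0.39 ]
other [ 0.387 -0.346]
```

```bash
cat >> h.py <<'E'
def sim(rows,o=None):
    from scipy.spatial.transform import Rotation as R
    o=o or monitor.get_obs(); p=o["ee_pos"].copy(); A=o["eef_rot"].copy()
    for s,t in rows:
        p=p+A@np.array(s); A=A@R.from_rotvec([0,0,t]).as_matrix()
    return p.round(4), np.degrees(np.arctan2(-A[0,0],A[1,0])).round(2)  # yaw of tool x from world +y (ccw+)
E
python3 - <<'E'
from h import *
for dy in (-.01,-.005,0,.005): print(dy,sim([[[-.06,dy,-.008],.11]]*12))
E
```

```text
-0.01 (array([0.5162, 0.0462, 0.3273]), np.float64(-0.51))
-0.005 (array([0.5587, 0.0824, 0.3272]), np.float64(-0.51))
0 (array([0.6011, 0.1186, 0.3272]), np.float64(-0.51))
0.005 (array([0.6435, 0.1548, 0.3271]), np.float64(-0.51))
```

```bash
python3 -m jog '[[[-0.06,-0.006,-0.008],0.11],[[-0.06,-0.006,-0.008],0.11],[[-0.06,-0.006,-0.008],0.11],[[-0.06,-0.006,-0.008],0.11],[[-0.06,-0.006,-0.008],0.11],[[-0.06,-0.006,-0.008],0.11],[[-0.06,-0.006,-0.008],0.11],[[-0.06,-0.006,-0.008],0.11],[[-0.06,-0.006,-0.008],0.11],[[-0.06,-0.006,-0.008],0.11],[[-0.06,-0.006,-0.008],0.11],[[-0.06,-0.006,-0.008],0.11]]'
python3 -m jog '[[[-0.04,0,0],0],[[-0.03,0,0],0],[[0,0,0],0]]'
python3 - <<'E'
from h import *
o=monitor.get_obs(); im=optics.get_image("wrist"); cv2.imwrite("pics/w1.png",im[:,:,::-1])
np.savez("w1.npz",p=o["ee_pos"],R=o["eef_rot"]); print(o["joint_positions"].round(1),o["ee_pos"].round(4),sim([])[1])
E
```

```text
t: 1.6
ee_pos: [0.5502, 0.0735, 0.3273]
eef_rot: [[0.013, 1.0, -0.0], [1.0, -0.013, -0.0], [-0.0, -0.0, -1.0]]
contact_force: [0.8, -0.6, 0.3]
opening: 0.0851
t: 1.98
ee_pos: [0.5492, 0.0026, 0.3273]
eef_rot: [[0.014, 1.0, -0.0], [1.0, -0.014, -0.001], [-0.001, -0.0, -1.0]]
contact_force: [-0.5, -0.3, -0.1]
opening: 0.0855
[-28.7  16.6  29.7  98.4  -8.8  67.3   2.6] [0.5492 0.0026 0.3273] -0.62
```

View pics/w1.png

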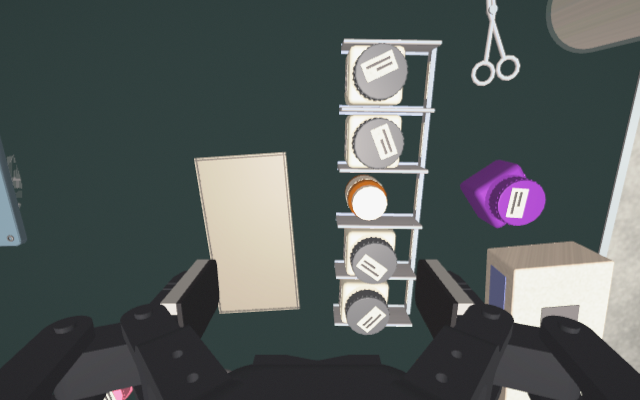

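```bash
python3 - <<'E'
from h import *
d=np.load("w1.npz"); o=dict(ee_pos=d["p"],eef_rot=d["R"])
im=cv2.imread("pics/w1.png"); hsv=cv2.cvtColor(im,cv2.COLOR_BGR2HSV)
g=((hsv[:,:,2]>80)&(hsv[:,:,2]<150)&(hsv[:,:,1]<40)).astype(np.uint8)
for p in [(381,71),(379,142),(374,259),(367,311)]:
    x0,y0=p[0]-32,p[1]-30; sub=cv2.medianBlur(g[y0:y0+60,x0:x0+64]*255,3)
    c=cv2.HoughCircles(cv2.GaussianBlur(cv2.cvtColor(im,cv2.COLOR_BGR2GRAY),(3,3),0)[y0:y0+60,x0:x0+64],cv2.HOUGH_GRADIENT,2,40,param1=100,param2=10,minRadius=20,maxRadius=29)
    c=None if c is None else c[0,0]+[x0,y0,0]
    print("lid",p,hit("wrist",p,.084,o)[:2].round(4),c,None if c is None else hit("wrist",c[:2],.084,o)[:2].round(4))
F=[(343,41),(440,43),(341,108),(434,110),(337,168),(427,170),(335,221),(421,222),(334,271),(415,272),(334,322),(411,324)]
for p in F: print("fin",p,hit("wrist",p,.045,o)[:2].round(4))
M=np.array([hit("wrist",p,0,o)[:2] for p in [(195,158),(286,153),(299,309),(219,312)]]); print("mat",M.round(3),M.mean(0),)
print([np.linalg.norm(M[i]-M[i-1]).round(3) for i in range(4)])
E
```

```text
lid (381, 71) [0.6209 0.1169] [380.          70.          27.79999924] [0.6197 0.118 ]
lid (379, 142) [0.6214 0.0411] [378.         143.          25.60000038] [0.6203 0.04  ]
lid (374, 259) [ 0.6203 -0.1043] [373. 264.  21.] [ 0.6193 -0.1112]
lid (367, 311) [ 0.6134 -0.1788] [368.         318.          21.20000076] [ 0.6151 -0.1894]
fin (343, 41) [0.5823 0.155 ]
fin (440, 43) [0.696  0.1513]
fin (341, 108) [0.5804 0.08  ]
fin (434, 110) [0.695 0.076]
fin (337, 168) [0.5756 0.006 ]
fin (427, 170) [0.6919 0.0018]
fin (335, 221) [ 0.5731 -0.0657]
fin (421, 222) [ 0.6891 -0.0687]
fin (334, 271) [ 0.5717 -0.1394]
fin (415, 272) [ 0.6858 -0.1426]
fin (334, 322) [ 0.5717 -0.2217]
fin (411, 324) [ 0.6853 -0.2267]
mat [[ 0.377  0.016]
 [ 0.506  0.021]
 [ 0.518 -0.228]
 [ 0.388 -0.231]] [ 0.44740881 -0.10534608]
[np.float64(0.248), np.float64(0.129), np.float64(0.25), np.float64(0.129)]
```

```bash
python3 -m jog '[[[0.023,0.0144,0.04],0.02],[[0.023,0.0144,0.04],0],[[0.023,0.0144,0.04],0],[[0.023,0.0144,0.04],0],[[0.023,0.0144,0.04],0],[[0,0,0.035],0],[[0,0,0.035],0],[[0,0,0],0]]' 0 20
python3 - <<'E'
from h import *
print(totool([.6227,.117,.057]).round(4), sim([])[1])
E
```

```text
t: 3.02
ee_pos: [0.6216, 0.1204, 0.0543]
eef_rot: [[0.027, 1.0, -0.006], [1.0, -0.027, -0.0], [-0.001, -0.006, -1.0]]
contact_force: [0.7, 0.2, 0.4]
opening: 0.0853
[-0.0034  0.0012 -0.0027] -1.53
```

```bash
python3 -m jog '[[[-0.003,0.001,-0.003],0],[[0,0,0],0],[[0,0,0],0],[[0,0,0],0],[[0,0,0],0]]' 1 20
python3 -c "
from h import *; o=monitor.get_obs(); print(o['t'],o['ft_torque'],o['ee_pos'],o['contact_force'])"
```

```text
t: 3.65
ee_pos: [0.6261, 0.1159, 0.0626]
eef_rot: [[0.029, 1.0, 0.002], [1.0, -0.029, 0.001], [0.001, 0.002, -1.0]]
contact_force: [-2.2, -0.2, 5.4]
opening: 0.058
3.65 [-0.05818383  0.68092521  0.02150092] [0.62610456 0.11585552 0.06256944] [-2.2431985  -0.15764743  5.38078103]
```

```bash
cat > r.py <<'E'
from h import *; o=monitor.get_obs(); print('torque',o['ft_torque'].round(3),'F',o['contact_force'].round(2),'pos',o['ee_pos'].round(4),'yaw',sim([])[1])
E
python3 -m jog '[[[0,0,0],0.05],[[0,0,0],0.05]]' |grep t:; python3 r.py
python3 -m jog '[[[0,0,0],0.05],[[0,0,0],0.05]]' |grep t:; python3 r.py
```

```text
t: 3.9
eef_rot: [[0.13, 0.991, 0.002], [0.991, -0.13, 0.001], [0.001, 0.002, -1.0]]
torque [-0.09   0.71  -0.004] F [-3.3  -0.81  5.6 ] pos [0.6261 0.1159 0.0626] yaw -7.49
t: 4.15
eef_rot: [[0.229, 0.974, 0.002], [0.974, -0.229, 0.001], [0.002, 0.002, -1.0]]
torque [-0.115  0.736  0.099] F [-3.94  0.33  5.47] pos [0.6261 0.1159 0.0626] yaw -13.22
```

```bash

python3 -m jog '[[[0,0,0],0.05],[[0,0,0],0.02]]' |grep t:; python3 r.py
python3 -m jog '[[[0,0,0],0.05],[[0,0,0],0.02]]' |grep t:; python3 r.py
```

```text
t: 4.4
eef_rot: [[0.295, 0.955, 0.002], [0.955, -0.295, 0.001], [0.001, 0.001, -1.0]]
torque [-0.072  0.707 -0.036] F [-2.31 -0.42  5.1 ] pos [0.6261 0.1159 0.0626] yaw -17.19
t: 4.65
eef_rot: [[0.362, 0.932, 0.002], [0.932, -0.362, 0.001], [0.002, 0.001, -1.0]]
torque [-0.146  0.696  0.057] F [-4.14 -0.25  5.5 ] pos [0.6261 0.1159 0.0627] yaw -21.2
```

```bash

python3 -m jog '[[[0,0,0],0],[[0,0,0],0],[[0,0,-0.025],0],[[0,0,-0.03],-0.17],[[0,0,0],-0.17],[[-0.0375,-0.002,0],0],[[-0.0375,-0.0015,0],0],[[0,0,0.03],0],[[0,0,0.025],0],[[0,0,0],0]]' 0; python3 - <<'E'
from h import *
print(totool([.6204,.041,.060]).round(4), sim([])[1])
E
```

```text
t: 5.9
ee_pos: [0.6184, 0.0407, 0.059]
eef_rot: [[0.029, 1.0, -0.003], [1.0, -0.029, -0.0], [-0.0, -0.003, -1.0]]
contact_force: [-0.3, -0.4, 0.8]
opening: 0.0854
[ 0.0003  0.002  -0.001 ] -1.66
```

Good; grip and twist.

```bash

python3 -m jog '[[[0,0.002,0],0],[[0,0,0],0],[[0,0,0],0],[[0,0,0],0]]' 1 20 | grep -E "^t:|open"; python3 r.py
python3 -m jog '[[[0,0,0],0.05],[[0,0,0],0.05]]' |grep ^t:; python3 r.py
python3 -m jog '[[[0,0,0],0.05],[[0,0,0],0.03]]' |grep ^t:; python3 r.py
```

```text
t: 6.4
opening: 0.0567
torque [-0.005  0.251  0.017] F [-1.95  0.19  5.75] pos [0.6226 0.0408 0.0617] yaw -1.66
t: 6.65
torque [ 0.293 -0.505  0.096] F [1.19 0.87 2.04] pos [0.6237 0.0418 0.0617] yaw -7.43
t: 6.9
torque [ 0.293 -0.545  0.633] F [1.39 1.68 6.5 ] pos [0.6234 0.0414 0.0616] yaw -11.95
```

```bash

python3 -m jog '[[[0,0,0],0],[[0,0,0],0],[[0,0,-0.025],0],[[0,0,-0.03],-0.18],[[-0.051,0,0],0],[[-0.051,0,0],0],[[-0.0505,0,0],0],[[0,0,0.03],0],[[0,0,0.025],0],[[0,0,0],0]]' 0; python3 - <<'E'
from h import *
print(totool([.6156,-.111,.060]).round(4), sim([])[1])
E
```

```text
t: 8.15
ee_pos: [0.6151, -0.1115, 0.0583]
eef_rot: [[0.029, 1.0, -0.005], [1.0, -0.029, 0.001], [0.0, -0.005, -1.0]]
contact_force: [0.7, 0.8, -0.3]
opening: 0.0851
[ 0.0006  0.0005 -0.0017] -1.67
```

```bash

python3 -m jog '[[[0,0,0],0],[[0,0,0],0],[[0,0,0],0],[[0,0,0],0]]' 1 20 | grep -E "^t:|open"; python3 r.py
python3 -m jog '[[[0,0,0],0.05],[[0,0,0],0.05]]' |grep ^t:; python3 r.py
python3 -m jog '[[[0,0,0],0.05],[[0,0,0],0.02]]' |grep ^t:; python3 r.py
```

```text
t: 8.65
opening: 0.0569
torque [-0.011 -0.482  0.025] F [ 2.13 -0.38  6.01] pos [ 0.6191 -0.1119  0.0618] yaw -1.65
t: 8.9
torque [-0.333  0.045  0.144] F [ 1.11 -1.59  7.27] pos [ 0.6182 -0.1129  0.0617] yaw -7.49
t: 9.15
torque [-0.261  0.082  0.628] F [-0.04 -1.42  7.01] pos [ 0.6182 -0.1126  0.0617] yaw -11.4
```

```bash

python3 -m jog '[[[0,0,0],0],[[0,0,0],0],[[0,0,-0.025],0],[[0,0,-0.03],-0.17],[[-0.038,0,0],0],[[-0.038,0,0],0],[[0,0,0.03],0],[[0,0,0.025],0],[[0,0,0],0]]' 0 | grep -E "^t|pos|cont"; python3 - <<'E'
from h import *
print(totool([.6133,-.187,.060]).round(4), sim([])[1])
E
python3 -m jog '[[[0,0,0],0],[[0,0,0],0],[[0,0,0],0],[[0,0,0],0]]' 1 20 | grep -E "^t:|open"; python3 r.py
python3 -m jog '[[[0,0,0],0.05],[[0,0,0],0.05]]' |grep ^t:; python3 r.py
python3 -m jog '[[[0,0,0],0.05],[[0,0,0],0.02]]' |grep ^t:; python3 r.py
```

```text
t: 10.28
ee_pos: [0.613, -0.1869, 0.0582]
contact_force: [-0.5, -0.1, 0.0]
[-0.0001  0.0003 -0.0018] -1.65
t: 10.78
opening: 0.0571
torque [ 0.139  0.479 -0.028] F [-2.99  0.09  6.27] pos [ 0.6155 -0.1879  0.0616] yaw -1.66
t: 11.02
torque [0.093 0.541 0.017] F [-3.5   0.81  7.39] pos [ 0.6154 -0.1879  0.0616] yaw -7.48
t: 11.28
torque [0.108 0.597 0.043] F [-3.03  0.88  7.39] pos [ 0.6154 -0.1879  0.0616] yaw -11.45
```

```bash

python3 -m jog '[[[0,0,0],0.07],[[0,0,0],0.07]]' |grep ^t:; python3 r.py
python3 -m jog '[[[0,0,0],0],[[0,0,0],0],[[0,0,-0.03],0],[[0,0,-0.05],-0.155],[[0,0,-0.05],-0.155],[[0.036,-0.013,-0.03],0],[[0.036,-0.013,-0.03],0],[[0.036,-0.013,-0.03],0],[[0.036,-0.013,-0.03],0],[[0.036,-0.013,-0.02],0],[[0,0,0],0]]' 0
python3 - <<'E'
from h import *
o=monitor.get_obs(); im=optics.get_image("wrist"); cv2.imwrite("pics/w2.png",im[:,:,::-1])
np.savez("w2.npz",p=o["ee_pos"],R=o["eef_rot"])
E
```

```text
t: 11.52
torque [0.126 0.608 0.003] F [-3.25 -0.13  7.97] pos [ 0.6154 -0.1879  0.0616] yaw -19.55
t: 12.9
ee_pos: [0.5558, -0.0022, 0.3319]
eef_rot: [[0.023, 1.0, 0.003], [1.0, -0.023, 0.002], [0.002, 0.003, -1.0]]
contact_force: [-0.2, 0.2, 0.9]
opening: 0.0856
```

View pics/w2.png

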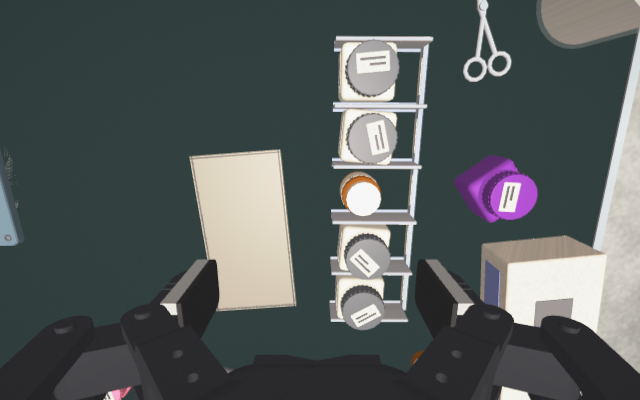

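```bash

python3 -m jog '[[[-0.0366,0.0128,0.03],0.008],[[-0.0366,0.0128,0.03],0],[[-0.0366,0.0128,0.03],0],[[-0.0366,0.0128,0.03],0],[[-0.0366,0.0128,0.03],0],[[0,0,0.05],0],[[0,0,0.03],0],[[0,0,0],0]]' 0 |grep -E "^t|pos"; python3 - <<'E'
from h import *
print(totool([.6145,-.187,.020]).round(4), sim([])[1])
E
```

```text
t: 13.95
ee_pos: [0.61, -0.192, 0.0972]
[0.0051 0.0047 0.0772] -2.2
```

```bash

python3 -m jog '[[[0.004,0.004,0.02],-0.008],[[0,0,0.03],0],[[0,0,0.027],0],[[0,0,0],0]]' 0 |grep -E "^t|pos|cont"; python3 - <<'E'
from h import *
print(totool([.6145,-.187,.020]).round(4), sim([])[1])
E
python3 -m jog '[[[0,0,0],0],[[0,0,0],0],[[0,0,0],0],[[0,0,0],0]]' 1 30 | grep -E "^t:|open"; python3 r.py
```

```text
t: 14.45
ee_pos: [0.6161, -0.1865, 0.0219]
contact_force: [-0.1, -0.2, 0.3]
[-0.0005 -0.0016  0.0019] -1.62
t: 14.95
opening: 0.0657
torque [-0.024  0.657 -0.018] F [-2.   -0.05  6.82] pos [ 0.6179 -0.1876  0.0249] yaw -1.66
```

```bash

python3 -m jog '[[[0,-0.01,0],0],[[0,-0.018,0],0],[[0,-0.018,0],0],[[0,-0.018,0],0]]' | grep -E "^t:|open"; python3 r.py
python3 -m jog '[[[0,-0.02,0],0],[[0,-0.02,0],0],[[0,-0.022,0],0],[[0.006,-0.022,0],0],[[0.006,-0.02,0],0],[[0,0,0],0],[[0,0,0],0]]' | grep -E "^t:|open"; python3 r.py
```

```text
t: 15.45
opening: 0.0654
torque [-0.03  -0.927 -0.055] F [ 5.5  -1.19  3.3 ] pos [ 0.5555 -0.1857  0.025 ] yaw -1.64
t: 16.32
opening: 0.0656
torque [ 0.128  0.883 -0.046] F [-1.79  0.66 16.72] pos [ 0.4497 -0.1707  0.0248] yaw -1.7
```

```bash

python3 -m jog '[[[0,0,0],0],[[0,0,0],0],[[0,0,-0.04],0],[[0,0,-0.05],0],[[0,0,-0.03],0],[[0.042,0.0236,0],0],[[0.042,0.0236,0],0],[[0.042,0.0236,0],0],[[0.042,0.0236,0],0],[[0.042,0.0236,0],0],[[0.042,0.0236,0],0],[[0.042,0.0236,0],0]]' 0 |grep -E "^t|pos"; python3 -m jog '[[[0,0,0.04],0],[[0,0,0],0]]' |grep ^t;python3 - <<'E'
from h import *
print(totool([.6235,.117,.020]).round(4), sim([])[1])
im=optics.get_image("scene"); cv2.imwrite("pics/s3.png",cv2.resize(im[140:330,180:420,::-1],None,fx=3,fy=3))
E
```

```text
t: 17.82
ee_pos: [0.6232, 0.1202, 0.1429]
t: 18.08
[-0.0014  0.0041  0.0802] -1.62
```

View pics/s3.png

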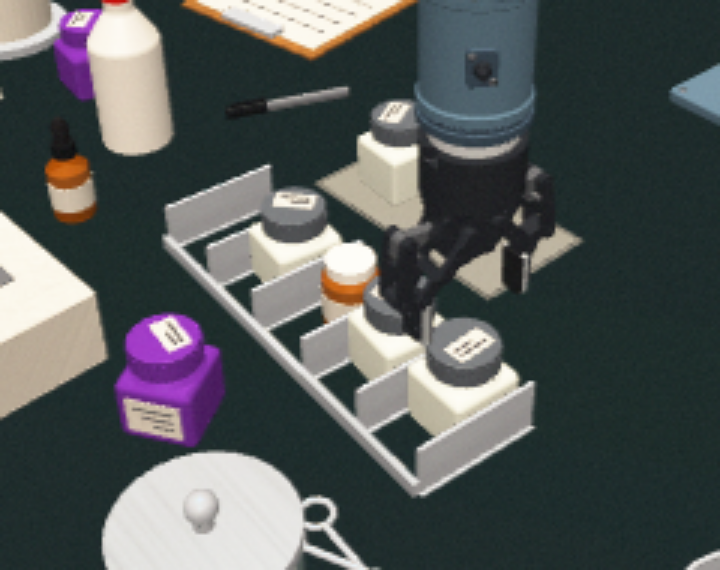

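```bash

python3 -m jog '[[[-0.001,0.005,0.02],0],[[0,0,0.03],0],[[0,0,0.03],0],[[0,0,0],0]]' 0 |grep -E "^t|pos|cont"; python3 - <<'E'
from h import *
print(totool([.624,.117,.020]).round(4), sim([])[1])
E
python3 -m jog '[[[0,0,0],0],[[0,0,0],0],[[0,0,0],0],[[0,0,0],0]]' 1 30 | grep -E "^t:|open"; python3 r.py
```

```text
t: 18.62
ee_pos: [0.6265, 0.1167, 0.0215]
contact_force: [-0.5, -0.0, 0.6]
[ 0.0002 -0.0025  0.0015] -1.72
t: 19.12
opening: 0.0657
torque [-0.186  0.752 -0.012] F [-2.78 -1.07  7.99] pos [0.6289 0.1176 0.0248] yaw -1.67
```

```bash

python3 -m jog '[[[0,-0.01,0],0],[[0,-0.018,0],0],[[0,-0.018,0],0],[[0,-0.018,0],0],[[0,-0.02,0],0],[[0,-0.02,0],0],[[0,-0.02,0],0],[[0,-0.02,0],0],[[0,-0.02,0],0],[[0,-0.016,0],0]]' | grep -E "^t:|open"; python3 r.py
python3 -m jog '[[[-0.015,0,0],0],[[-0.022,0,0],0],[[-0.022,0,0],0],[[-0.022,0,0],0],[[-0.022,0,0],0],[[-0.022,0,0],0],[[-0.022,0,0],0],[[-0.015,0.003,0],0],[[-0.01,0.003,0],0],[[0,0,0],0],[[0,0,0],0]]' | grep -E "^t:|open"; python3 r.py
```

```text
t: 20.38
opening: 0.065
torque [-0.036 -1.063 -0.004] F [5.55 0.01 5.44] pos [0.4512 0.1235 0.0249] yaw -1.67
t: 21.75
opening: 0.0656
torque [ 0.895  0.622 -0.097] F [-0.96  3.93 17.46] pos [ 0.4503 -0.0476  0.0247] yaw -1.61
```

Release, rise and look.

```bash

python3 -m jog '[[[0,0,0],0],[[0,0,0],0],[[0,0,-0.04],0],[[0,0,-0.05],0],[[0,0,-0.05],0],[[0.02,0.02,-0.05],0],[[0.02,0.03,-0.05],0],[[0.02,0.03,-0.05],0],[[0,0.03,-0.02],0],[[0,0,0],0],[[0,0,0],0]]' 0
python3 - <<'E'
from h import *
o=monitor.get_obs(); im=optics.get_image("wrist"); cv2.imwrite("pics/w4.png",im[:,:,::-1])
np.savez("w4.npz",p=o["ee_pos"],R=o["eef_rot"])
im=optics.get_image("scene"); cv2.imwrite("pics/s4.png",cv2.resize(im[100:370,160:500,::-1],None,fx=2.2,fy=2.2))
E
```

```text
t: 23.12
ee_pos: [0.5595, 0.0072, 0.3321]
eef_rot: [[0.03, 1.0, -0.002], [1.0, -0.03, -0.0], [-0.0, -0.002, -1.0]]
contact_force: [-0.2, 0.2, -1.4]
opening: 0.0855
```

View pics/w4.png

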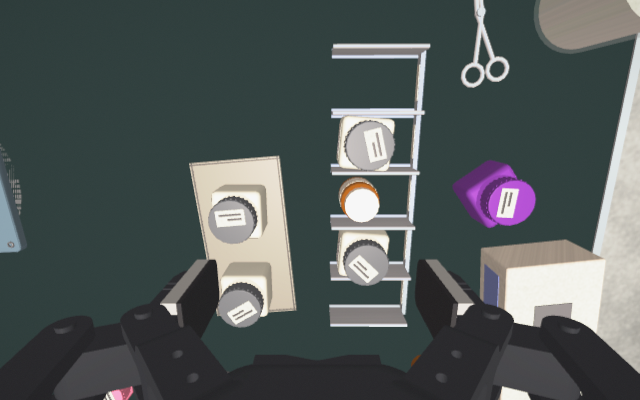

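View pics/s4.png

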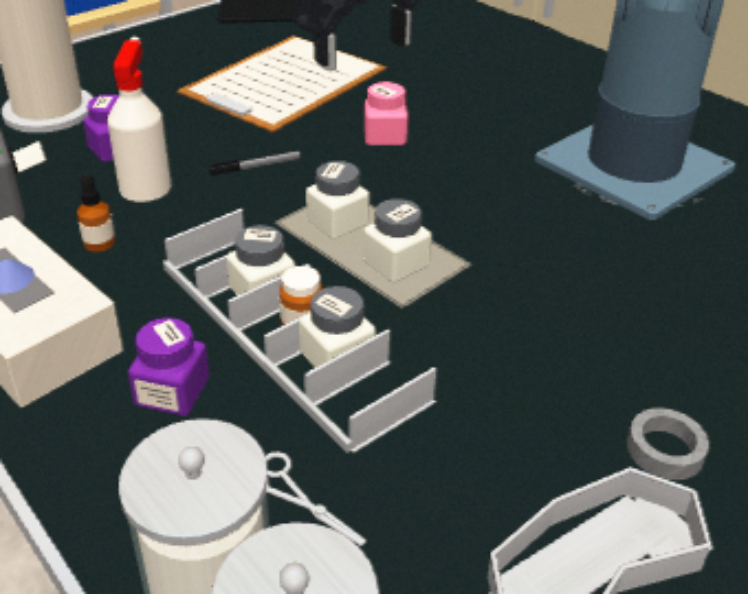

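```bash
python3 -c "
from cell import workorder; print(workorder.close_job())"
```

```text
the job is handed in; nothing more can be done
None
```

I tested all four lids clockwise and slid the two jars with loose lids onto the rework mat; the job was handed in at about 23 s.

| Bay (rack y) | Twist | Torque at the wrist | Result |
|---|---|---|---|
| +152 mm | about 0.34 rad | 0.1 N m or less | loose, slid onto the mat |
| +76 mm | about 0.18 rad | about 0.63 N m | tight, left in its bay |
| 0 | not tested | – | pill vial, left alone |
| -76 mm | about 0.17 rad | about 0.63 N m | tight, left in its bay |
| -152 mm | about 0.31 rad | about 0.05 N m | loose, slid onto the mat |

The wrist pictures agree: the stickers on the two loose lids turned clearly.

**Final check:** the last wrist and scene pictures show both loose jars upright and fully on the mat. The two tight jars stand in their bays, the other objects look undisturbed, and the gripper is open and well clear.

**What fell outside the guidance:**
- **Tight lids:** I stopped both twists at 0.17–0.18 rad, just short of 0.2 rad, because the torque had already reached about 0.63 N m, just over 0.6. Those jars may be turned by a few degrees in their bays.
- **Sliding:** the wrist read up to 17 N upward at the end of each slide, so the jars were pressed onto the mat, not lifted.

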